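# Comb the drinking straws into the draining tray's grooves

### The job

Three steel drinking straws lie askew across the ribs of the black draining tray on the sink ledge. Take the yellow toothed scraper out of its steel rack, set its teeth lightly on the ribs at the tray's near edge and comb it away from you to the far edge, head parallel to the grooves and teeth bearing lightly on the ribs all the way (more than 12 N would gouge the ribs or dent a straw), until every straw lies parallel, down in a groove. Then stand the scraper upright back in its rack; keep the fingers off the straws and the tray, and leave everything else on the ledge where it is.

Things in the scene. Friction and masses are not known exactly. Their poses are not given: they have to be found in the camera images.
- tray: Fixed black draining tray, 200 (x) by 236 mm (y). Origin: on the ledge under its centre. x points away from the robot (within 0.3 rad). 8 ribs along y, at x = -77 to +77 mm every 22 mm, 5 mm thick, round tops 24 to 32 mm above the origin, as its screw feet are set; grooves 17 mm wide, 12 mm deep. End rims (y = -115, 115 mm) 3 mm above the rib tops, near and far rims below them. Soft feet: sinks 1 mm per 8 N. Wet, slippery.
- straw1_mid (a point): Steel drinking straw, 10 mm across, 190 mm long, 22 g: its middle, on its axis; y runs along it. The straw nearest to the robot at the start, resting on the ribs 0.2 to 0.36 rad askew of the grooves. Down in a groove its axis is 7 mm below the rib tops and it lies wholly below them.
- straw2_mid (a point): Steel drinking straw, 10 mm across, 190 mm long, 22 g: its middle, on its axis; y runs along it. The middle straw at the start, resting on the ribs 0.2 to 0.36 rad askew of the grooves. Down in a groove its axis is 7 mm below the rib tops and it lies wholly below them.
- straw3_mid (a point): Steel drinking straw, 10 mm across, 190 mm long, 22 g: its middle, on its axis; y runs along it. The straw farthest from the robot at the start, resting on the ribs 0.2 to 0.36 rad askew of the grooves. Down in a groove its axis is 7 mm below the rib tops and it lies wholly below them.
- rake_grip (a point): Yellow toothed scraper, 200 g: centre of its handle, a bar 24 mm thick (x), 112 mm long (y), 36 mm high (z), to be gripped across its thickness from above. The top is 18 mm above this point, the tooth tips 93 mm below it. z points up the scraper. A 9 mm web, as long as the handle, joins the handle to the head.
- rake_foot (a point): Middle of the same scraper's row of tooth tips, on its underside. Head 149 mm long (y), 26 mm thick (x), 42 mm high; six teeth 26 mm thick (x), 14 mm wide, 20 mm long, 27 mm apart, with rounded tips. Thicker than a groove is wide, the teeth ride on the ribs without dropping in and pass over a straw that is down in a groove.
- rack: Fixed steel rack in whose slot the scraper stands, teeth down, its y along the rack's y (either way round is right). Origin: centre of its underside on the ledge. Slot along y: 160 mm long, 32 mm wide (x); its floor is 4 mm, its wall tops 45 mm above the ledge, with lips flared out up to 51 mm. Its y lies roughly along the robot's x axis.
- strainer: Bystander: perforated steel strainer basket, 86 mm across, 39 mm high; origin in the centre of its underside.
- bottle: Bystander: green glass bottle, 72 mm across, 230 mm high; origin in the centre of its underside.
- salad_box: Bystander: transparent salad container with lid, 171 x 126 x 66 mm; origin in the centre of its underside.
- can: Bystander: crushed aluminium can, a puck 70 mm across and 23 mm high; origin in the centre of its underside.
- mug: Bystander: white mug, 82 mm across, 92 mm high; origin in the centre of its underside.
- brush: Bystander: white dish brush lying flat, about 0.25 m long; origin in its underside.
Mind the look-alikes: they are no part of the job. Of the things shaped like the part that bears rake_grip, the yellow one is meant.

How it is judged:
By the outcome, as a careful person would: the job done as asked, in the order asked, and still so for the second after the job is handed in, with the robot touching nothing.
It also fails if it takes over 67 s, if anything falls off the work surface, if the arm or the gripper's body presses on something with over 40 N, if the wrist force passes 120 N, or if a joint passes its speed limit or range.

### The arm

A 6-joint arm with a two-finger parallel gripper is mounted at the origin on the work surface. World frame = base frame: x ahead of the robot, y to its left, z up, the work surface at z = 0. Lengths are in mm, angles in rad, forces in N, time in s.
With the tool pointing down it reaches from about 250 to 800 mm from the base axis. Payload 3.9 kg.
Tool frame: the origin (TCP) lies midway between the tips of the shut fingers; the grasp point (between the pads) lies 19 mm behind it; z points along the fingers, y is the line along which they close (so a half turn about z gives the same grasp; the last joint's range is limited). The gripper opens to 85 mm and grips with 20 to 120 N. Pads are 22 mm wide; open, the fingers measure 114 mm over their backs; the gripper's body (76 mm by 85 mm) begins 54 mm behind the grasp point. The pads swing forward as they close: fully open they stand 13 mm farther back than shut.
Start: joints at [-1.246, 0.26, -0.138, 1.173, 0, 1.571], TCP at [167.533, -497.542, 231.304] pointing down, gripper open.
Joint ranges: [-2.78, 2.78], [-0.83, 1.72], [-1.28, 1.37], [-1.9, 2.12], [-1.57, 1.48], [-3.14, 3.14]. Speed limits (rad/s): [2.57, 2.57, 3.14, 3.14, 3.14, 3.14].

### API

Orientations are given as a 3x3 rotation matrix whose columns are the frame's x, y, z axes.
In Python, from workcell import bot, imaging, order gives the robot as it stands.
- The arm moves only by the shell command python3 -m crank 'ROWS' [FORCE]. ROWS is JSON, a list of rows, each a list of 7 numbers: the shift along the tool's x, y, z in mm, then the turn, a rotation vector about the tool's x, y, z in rad, then the opening, from 0 (shut) to 1 (fully open). A call has exactly 8 rows; each row is the pose to reach, as a shift and turn from the pose commanded when the call began, along the tool's axes at that moment; what a row does not reach only later rows make up. A row lasts 1/12 s, in which the tool goes at most 41.7 mm and 7.16 degrees, less where a joint would pass 70% of its speed; a pose out of reach is approached as far as the arm can. A call with a gripper value outside its range is refused whole. The fingers move at their own pace and stop on an object; FORCE is the grip in N (left out, the last holds). Time passes only in rows, so rows that repeat a pose let the fingers close, or fill a call up. It gives the time, the measured TCP pose, the force, the opening and the grip force at its end, in the units of the state.
- bot.get_obs(): the state, without advancing time (a new reading comes with each control period).
- imaging.read_camera(name): name is "scene" or "side" or "wrist"; returns the picture (420x560x3 uint8, red, green, blue); there is no depth.
- imaging.camera_info(name): a dict with "K" (3x3 intrinsics, pixels), "eye" and "orientation" of the camera in the world; the wrist camera has in their place "hand_eye" (4x4, takes a point from camera to tool coordinates, whose origin is the TCP and whose axes are the flange's). Camera axes: x right, y up, looking along -z (the intrinsics and any distortion apply to the point x, -y, -z); pixel columns grow to the right and rows downward; lengths in mm; the calibration is good to about 2 mm. A picture is of the moment at which its call begins: read the wrist's pose just before it. camera_info takes no time and is no camera call.
- order.finish_job(): hands the job in; it is judged then, once.
The state is a dict: "time_s": time; "joint_pos": joint angles; "dq": joint speeds; "joint_efforts": joint torques, N m; "eef_pos": TCP position; "eef_rot": TCP orientation; "ft_force": force on the tool from outside, world axes, zero at the start; "wrist_torque": the same for the moment, N m; "finger_gap": finger opening in mm; "grasp_force": force on a finger pad.
Only numpy, scipy, OpenCV 4.12 (cv2) and the standard library are available. Lean on these libraries where they do the work, as an engineer would, in place of code of your own. Each camera call takes 0.05 s, during which the arm holds its last target. There are 200 camera calls.

## Working session

There is one attempt and no reset: what is moved stays moved. The work goes in short steps, Python scripts to look and compute and a shell command to move; the robot and the scene stay as the last step left them, time stands still between calls to the robot, and variables do not carry over. Pictures are saved under pics/ and viewed, at most 10 in all, crops included, and the job is handed in when it is done.

```bash
ls; mkdir -p pics; python3 - <<'E'
from workcell import bot, imaging
import cv2,numpy as np
o=bot.get_obs(); print(o)
for n in("scene","side","wrist"):
    print(n,imaging.camera_info(n))
a=imaging.read_camera("scene");b=imaging.read_camera("side")
w=imaging.read_camera("wrist")
for n,i in(("scene",a),("side",b),("wrist",w)): cv2.imwrite(f"pics/{n}0.png",i[...,::-1])
E
```

```text
pics
{'time_s': 0.0, 'joint_pos': array([-1.24601001e+00,  2.60680831e-01, -1.39375616e-01,  1.17268236e+00,
        2.53783628e-05,  1.57079733e+00]), 'dq': array([ 0.00134836, -0.00035305, -0.0003077 ,  0.00085466,  0.00127451,
        0.00090556]), 'joint_efforts': array([-7.91680632e-04, -4.05676568e+01,  2.53921258e+01,  1.87559664e-02,
       -2.09514005e-04,  1.06689066e-05]), 'eef_pos': array([ 167.32276791, -496.90913099,  230.46408397]), 'eef_rot': array([[ 9.47719273e-01,  3.19104724e-01, -5.95804147e-04],
       [ 3.19105280e-01, -9.47717469e-01,  1.84901794e-03],
       [ 2.53763603e-05, -1.94247418e-03, -9.99998113e-01]]), 'ft_force': array([ 0.18807407, -0.14125505, -0.20680249]), 'wrist_torque': array([ 0.06442633,  0.02455852, -0.01243725]), 'grasp_force': 0.0, 'finger_gap': 85.10350825063982}
scene {'K': array([[508.50591341,   0.        , 284.18215102],
       [  0.        , 508.50591341, 213.4849879 ],
       [  0.        ,   0.        ,   1.        ]]), 'eye': array([1226.66186148, 1041.77533984, 1142.00737924]), 'orientation': array([[-0.81766891, -0.37958664,  
[... 316 characters left out ...]
7, 833.2212933 ]), 'orientation': array([[-0.90205669,  0.32542022, -0.28354083],
       [-0.43158586, -0.68802164,  0.58340369],
       [-0.00523087,  0.64863542,  0.76108129]])}
wrist {'K': array([[323.50974757,   0.        , 281.78325645],
       [  0.        , 323.50974757, 205.38105431],
       [  0.        ,   0.        ,   1.        ]]), 'hand_eye': array([[-5.62053946e-04,  9.48773996e-01,  3.15955043e-01,
         8.09623084e+01],
       [ 9.99999236e-01,  8.81101268e-04, -8.66934901e-04,
         1.35407597e+00],
       [-1.10091368e-03,  3.15954314e-01, -9.48773766e-01,
        -1.43425425e+02],
       [ 0.00000000e+00,  0.00000000e+00,  0.00000000e+00,
         1.00000000e+00]])}
```

View pics/scene0.png

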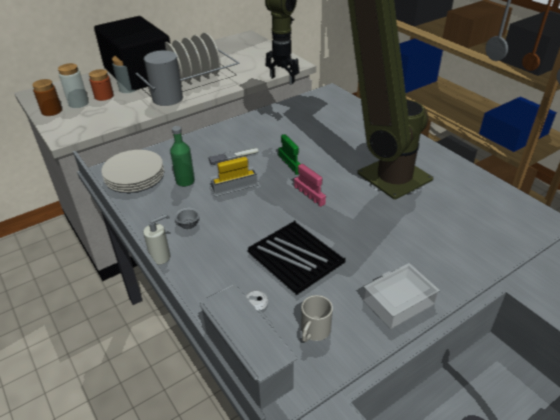

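View pics/side0.png

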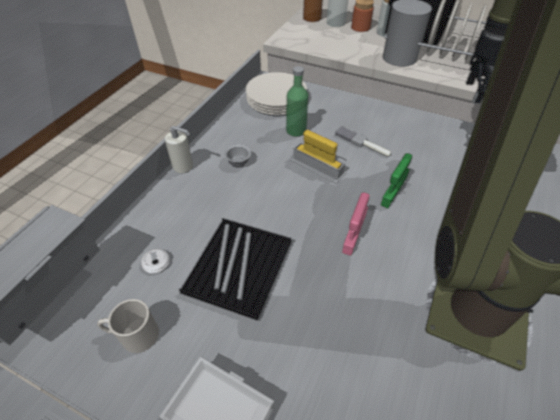

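The yellow scraper is in its rack at about scene (234,163) and side (321,143). The tray corners are at scene (249,253), (296,223), (344,259), (298,292). The pink and green scrapers are the look-alikes.

```bash
cat > h.py <<'E'
from workcell import bot, imaging
import cv2,numpy as np
def cam(n,o=None):
    c=imaging.camera_info(n)
    if n!="wrist": return c["K"],c["eye"],c["orientation"]
    o=o or bot.get_obs(); H=c["hand_eye"]
    return c["K"],o["eef_pos"]+o["eef_rot"]@H[:3,3],o["eef_rot"]@H[:3,:3]
def ray(c,p):
    K,e,R=c; v=np.linalg.solve(K,[p[0],p[1],1]); d=R@[v[0],-v[1],-v[2]]; return e,d/np.linalg.norm(d)
def plane(c,p,z):
    e,d=ray(c,p); return e+d*(z-e[2])/d[2]
def tri(*cp):
    A=np.zeros((3,3));b=np.zeros(3);rs=[ray(c,p) for c,p in cp]
    for e,d in rs: P=np.eye(3)-np.outer(d,d);A+=P;b+=P@e
    x=np.linalg.solve(A,b); return x,max(np.linalg.norm(np.cross(x-e,d)) for e,d in rs)
def proj(c,X):
    K,e,R=c; q=R.T@(np.array(X)-e); u=K@[q[0],-q[1],-q[2]]; return u[:2]/u[2]
E
python3 - <<'E'
from h import *
np.set_printoptions(precision=1,suppress=True)
S,D=cam("scene"),cam("side")
print("rake",tri((S,(234,160)),(D,(321,140))))
sc=[(249,253),(296,223),(344,259),(298,292)]
for p in sc: print("scene",plane(S,p,25))
for p in [(221,220),(292,238),(262,315),(182,291)]: print("side",plane(D,p,25))
a=cv2.imread("pics/scene0.png")[120:310,170:350];b=cv2.imread("pics/side0.png")[120:320,170:370]
cv2.imwrite("pics/crop0.png",np.hstack([cv2.resize(a,(400,422)),cv2.resize(b,(400,422))]))
E
```

```text
rake (array([ 515.6, -297.4,  113.5]), np.float64(2.0820850681682757))
scene [678.   50.9  25. ]
scene [476.3  22.6  25. ]
scene [455.5 243.3  25. ]
scene [648.2 267.6  25. ]
side [669.2  33.1  25. ]
side [470.2   6.3  25. ]
side [442.4 232.2  25. ]
side [639.9 258.9  25. ]
```

View pics/crop0.png

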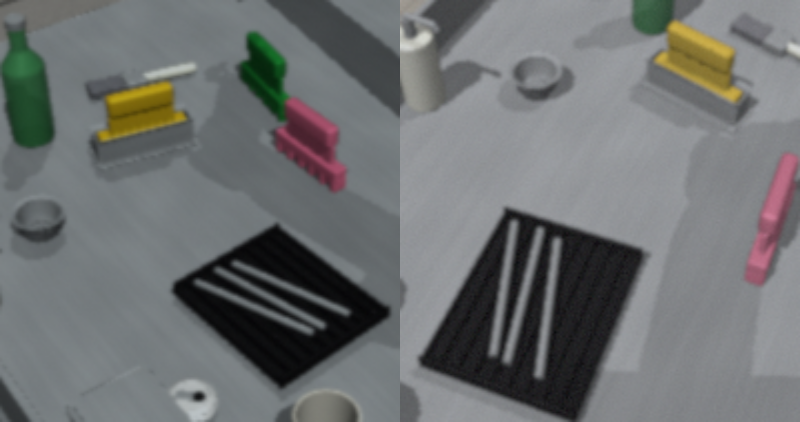

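```bash
python3 - <<'E'
from h import *
np.set_printoptions(precision=3,suppress=True)
S,D=cam("scene"),cam("side")
for c,a,b in((S,(218.6,161.4),(247.9,158.3)),(D,(305,131.8),(337.5,142.3))):
    A,B=plane(c,a,115),plane(c,b,115);d=A-B;print(A,B,(A+B)/2,np.linalg.norm(d),np.arctan2(d[1],d[0]))
E
```

```text
[ 564.51  -323.575  115.   ] [ 469.8   -278.724  115.   ] [ 517.155 -301.15   115.   ] 104.79263781874174 -0.4422713931223335
[ 571.355 -307.859  115.   ] [ 467.235 -302.892  115.   ] [ 519.295 -305.376  115.   ] 104.23806086404238 -0.04766556568458942
```

```bash
python3 -m crank '[[40,-8,0,0,0,0.1,1],[80,-16,0,0,0,0.2,1],[120,-24,0,0,0,0.3,1],[160,-32,0,0,0,0.3,1],[200,-40,0,0,0,0.3,1],[240,-48,0,0,0,0.3,1],[280,-56,0,0,0,0.3,1],[320,-64,0,0,0,0.3,1]]'
```

```text
time_s: 0.82
eef_pos: [451.7, -333.3, 231.1]
eef_rot: [[1.0, 0.025, -0.0], [0.025, -1.0, 0.0], [-0.0, -0.0, -1.0]]
ft_force: [-0.1, -0.9, 0.6]
finger_gap: 85.3
grasp_force: 0.0
```

```bash
python3 -m crank '[[30,-15,0,0,0,0.1,1],[60,-29,0,0,0,0.2,1],[64,-30,0,0,0,0.22,1],[64,-30,0,0,0,0.22,1],[64,-30,0,0,0,0.22,1],[64,-30,0,0,0,0.22,1],[64,-30,0,0,0,0.22,1],[64,-30,0,0,0,0.22,1]]'
python3 - <<'E'
from h import *
o=bot.get_obs();i=imaging.read_camera("wrist");cv2.imwrite("pics/w1.png",i[...,::-1]);np.save("w1.npy",np.hstack([o["eef_pos"][:,None],o["eef_rot"]]));print(o["eef_pos"],o["eef_rot"][0])
E
```

```text
time_s: 1.48
eef_pos: [512.4, -304.0, 231.5]
eef_rot: [[0.981, -0.195, -0.0], [-0.195, -0.981, -0.0], [-0.0, 0.0, -1.0]]
ft_force: [0.7, 0.9, -0.5]
finger_gap: 85.2
grasp_force: 0.0
[ 512.42886455 -303.96081821  231.49934045] [ 9.80708661e-01 -1.95474983e-01 -2.29483011e-04]
```

View pics/w1.png

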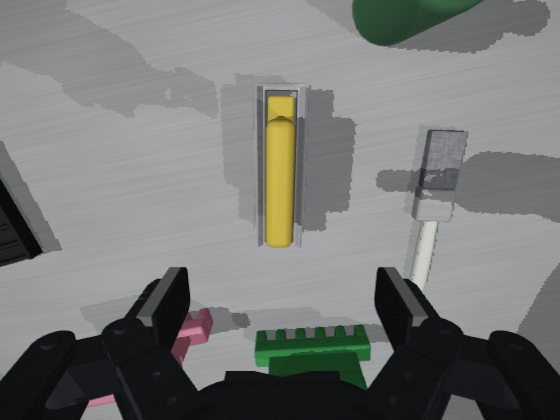

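Wrist view: the scraper's handle top runs from (280,119) to (279,247), the head end is at row 97, and the rack rims are at columns ~258 and 303. The handle is aligned with the tool.

```bash
python3 - <<'E'
from h import *
np.set_printoptions(precision=2,suppress=True)
c=cam("wrist");o=bot.get_obs()
for p in((280,119),(279.5,247),(267,200),(294,200)):
    X=plane(c,p,115);print(X,o["eef_rot"].T@(X-o["eef_pos"]))
i=cv2.imread("pics/w1.png").astype(int)
m=(i[...,2]>120)&(i[...,0]<90)&(i[...,1]>90)
for r in range(90,256,12):
    k=np.flatnonzero(m[r]); print(r,k.min() if len(k) else None,k.max() if len(k) else None,end=' | ')
E
```

```text
[ 577.36 -316.97  115.  ] [ 66.06   0.15 116.56]
[ 470.01 -294.89  115.  ] [-43.54  -0.54 116.56]
[ 514.79 -293.19  115.  ] [  0.04 -10.95 116.56]
[ 510.32 -315.49  115.  ] [  0.02  11.79 116.57]
90 None None | 102 268 293 | 114 268 293 | 126 267 293 | 138 266 293 | 150 266 293 | 162 266 292 | 174 266 292 | 186 266 292 | 198 266 292 | 210 266 291 | 222 266 291 | 234 266 291 | 246 270 287 |
```

```bash
python3 -m crank '[[10,0,25,0,0,0,1],[11,0,50,0,0,0.01,1],[11,0,65,0,0,0.01,1],[11,0,70,0,0,0.01,1],[11,0,70,0,0,0.01,1],[11,0,70,0,0,0.01,1],[11,0,70,0,0,0.01,1],[11,0,70,0,0,0.01,1]]'
python3 - <<'E'
from h import *
np.set_printoptions(precision=2,suppress=True)
o=bot.get_obs();im=imaging.read_camera("wrist");cv2.imwrite("pics/w2.png",im[...,::-1]);c2=cam("wrist",o)
w=np.load("w1.npy");c1=cam("wrist",dict(eef_pos=w[:,0],eef_rot=w[:,1:]))
i=im[...,::-1].astype(int);m=(i[...,2]>120)&(i[...,0]<90)&(i[...,1]>90)
for r in range(0,419,20):
    k=np.flatnonzero(m[r]); print(r,(k.min(),k.max()) if len(k) else None,end=' | ')
k=np.flatnonzero(m[:,279]);print(k.min(),k.max()); print(o["eef_pos"])
print(tri((c1,(279.5,247.5)),(c2,(279.5,k.max()+.5))))
E
```

```text
time_s: 2.2
eef_pos: [525.2, -305.9, 162.9]
eef_rot: [[0.979, -0.204, 0.002], [-0.204, -0.979, -0.001], [0.003, 0.001, -1.0]]
ft_force: [0.7, -0.7, -0.4]
finger_gap: 85.6
grasp_force: 0.0
0 None | 20 None | 40 None | 60 None | 80 None | 100 None | 120 (np.int64(264), np.int64(296)) | 140 (np.int64(264), np.int64(295)) | 160 (np.int64(261), np.int64(296)) | 180 (np.int64(261), np.int64(296)) | 200 (np.int64(262), np.int64(295)) | 220 (np.int64(262), np.int64(296)) | 240 (np.int64(262), np.int64(295)) | 260 (np.int64(262), np.int64(295)) | 280 (np.int64(263), np.int64(295)) | 300 (np.int64(264), np.int64(294)) | 320 None | 340 None | 360 None | 380 None | 400 None | 113 307
[ 525.2  -305.94  162.88]
(array([ 468.78, -294.34,  113.59]), np.float64(0.3516079486839135))
```

View pics/w2.png

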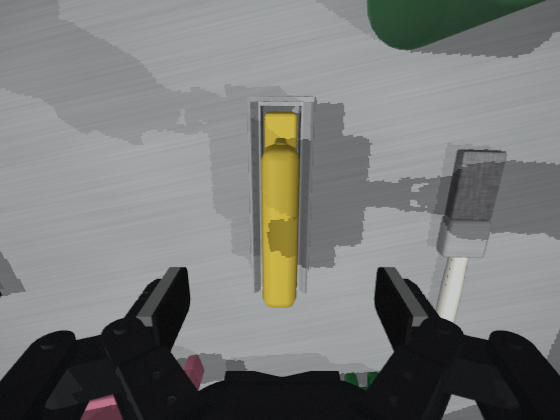

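The handle is centred between the fingers, and its top triangulates to z≈114. Next I descend, grip, and record the pose.

```bash
python3 -m crank '[[0,0,25,0,0,0,1],[0,0,50,0,0,0,1],[0,0,75,0,0,0,1],[0,0,87,0,0,0,1],[0,0,87,0,0,0,1],[0,0,87,0,0,0,1],[0,0,87,0,0,0,0.2],[0,0,87,0,0,0,0]]' 60
python3 -m crank '[[0,0,0,0,0,0,0],[0,0,0,0,0,0,0],[0,0,0,0,0,0,0],[0,0,0,0,0,0,0],[0,0,0,0,0,0,0],[0,0,0,0,0,0,0],[0,0,0,0,0,0,0],[0,0,0,0,0,0,0]]' 60
```

```text
time_s: 2.92
eef_pos: [525.7, -306.1, 76.1]
eef_rot: [[0.979, -0.204, 0.003], [-0.204, -0.979, -0.002], [0.003, 0.001, -1.0]]
ft_force: [0.4, 0.1, -0.4]
finger_gap: 63.8
grasp_force: 0.0
time_s: 3.58
eef_pos: [524.9, -305.5, 75.1]
eef_rot: [[0.979, -0.204, 0.001], [-0.204, -0.979, -0.0], [0.001, 0.0, -1.0]]
ft_force: [-0.3, 1.3, 6.1]
finger_gap: 23.7
grasp_force: 59.2
```

```bash
python3 -m crank '[[0,0,-10,0,0,0,0],[0,0,-30,0,0,0,0],[0,0,-50,0,0,0,0],[0,0,-75,0,0,0,0],[0,0,-100,0,0,0,0],[0,0,-125,0,0,0,0],[0,0,-145,0,0,0,0],[0,0,-150,0,0,0,0]]' 60
python3 -m crank '[[-3,-40,0,0,0,0,0],[-6,-80,0,0,0,0,0],[-9,-120,0,0,0,0,0],[-12,-160,0,0,0,0,0],[-15,-200,0,0,0,0,0],[-18,-240,0,0,0,0,0],[-22,-275,0,0,0,0,0],[-24,-286,0,0,0,0,0]]'
python3 -m crank '[[0,0,0,0,0,0,0],[0,0,0,0,0,0,0],[0,0,0,0,0,0,0],[0,0,0,0,0,0,0],[0,0,0,0,0,0,0],[0,0,0,0,0,0,0],[0,0,0,0,0,0,0],[0,0,0,0,0,0,0]]'
python3 - <<'E'
from h import *
o=bot.get_obs();im=imaging.read_camera("wrist");cv2.imwrite("pics/w3.png",im[...,::-1]);np.save("w3.npy",np.hstack([o["eef_pos"][:,None],o["eef_rot"]]))
print(o["ft_force"],o["wrist_torque"])
E
```

```text
time_s: 4.25
eef_pos: [525.8, -306.2, 228.1]
eef_rot: [[0.979, -0.204, 0.005], [-0.204, -0.979, -0.003], [0.005, 0.002, -1.0]]
ft_force: [0.0, -0.5, -1.3]
finger_gap: 23.4
grasp_force: 58.8
time_s: 4.92
eef_pos: [551.0, -72.1, 223.3]
eef_rot: [[0.989, -0.146, 0.002], [-0.146, -0.989, 0.031], [-0.003, -0.031, -1.0]]
ft_force: [0.3, -0.6, -1.9]
finger_gap: 23.2
grasp_force: 59.6
time_s: 5.58
eef_pos: [551.7, -73.6, 224.3]
eef_rot: [[0.989, -0.149, 0.004], [-0.149, -0.988, 0.03], [-0.001, -0.031, -1.0]]
ft_force: [-0.3, 0.5, -1.3]
finger_gap: 23.6
grasp_force: 59.6
[-0.30977711  0.501465   -1.32989436] [-0.06107929  0.02783732  0.03614523]
```

View pics/w3.png

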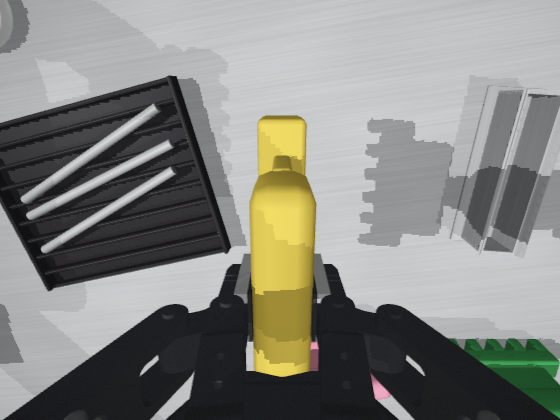

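Wrist view: tray corners are at far-right (174,77), near-right (229,248) and near-left (50,289). The three straws are askew from ~(30,205) to (165,145), and the empty rack is at the right.

```bash
python3 - <<'E'
from h import *
np.set_printoptions(precision=1,suppress=True)
S,D=cam("scene"),cam("side");w=np.load("w3.npy");W=cam("wrist",dict(eef_pos=w[:,0],eef_rot=w[:,1:]))
sc=[(249,253),(296,223),(344,259)];sd=[(221,220),(292,238),(262,315)];wr=[(174,77),(229,248),(50,289)]
for a,b,d in zip(sc,sd,wr):
    print(tri((S,a),(D,b),(W,d)),tri((S,a),(W,d)),tri((D,b),(W,d)),plane(W,d,30))
for e in [((22,200),(157,107)),((29,216),(170,145)),((43,249),(173,171))]:
    p,q=[plane(W,t,35) for t in e];print("straw",p,q,np.linalg.norm(p-q),np.arctan2(*(p-q)[:2]))
# rib lines check: gradient edges
im=cv2.imread("pics/w3.png");cv2.imwrite("pics/w3z.png",cv2.resize(im[60:300,0:240],(800,600),interpolation=cv2.INTER_CUBIC)) if 0 else None
E
```

```text
(array([671.4,  29.1,   9.7]), np.float64(6.7492554294362295)) (array([668.9,  30.2,   2.6]), np.float64(2.0769864385249455)) (array([671.7,  26.1,  15.5]), np.float64(2.5455163331748016)) [667.8  20.2  30. ]
(array([470.9,   7.5,  16.4]), np.float64(5.961797431126123)) (array([468.3,   9.5,  10.2]), np.float64(1.6070912213825386)) (array([473. ,   4.9,  20.8]), np.float64(2.1371431058141703)) [479.    3.5  30. ]
(array([448.4, 236.9,  21.8]), np.float64(7.867032645535015)) (array([452. , 241.1,  22.6]), np.float64(1.467882427174043)) (array([447.2, 235.5,  26.2]), np.float64(5.862484010036534)) [454.3 234.8  30. ]
straw [569.8 218.4  35. ] [642.8  42.5  35. ] 190.46848816142614 -0.39366009851446454
straw [550.7 218.1  35. ] [604.4  39.2  35. ] 186.714574084008 -0.2918779917441859
straw [509.4 217.9  35. ] [577.4  43.1  35. ] 187.53948516802342 -0.37119991692792653
```

```bash
cat >> h.py <<'E'
from scipy.spatial.transform import Rotation as Ro
C=np.array([559.7,132.]);Y=0.105
def tray(x,y=0): return C+[x*np.cos(Y)-y*np.sin(Y),x*np.sin(Y)+y*np.cos(Y)]
def goal(xy,z,yaw):
    o=bot.get_obs();R=o["eef_rot"];c,s=np.cos(yaw),np.sin(yaw)
    T=np.array([[c,s,0],[s,-c,0],[0,0,-1.]])
    print("shift",np.round(R.T@(np.array([*xy,z])-o["eef_pos"]),1),"rot",np.round(Ro.from_matrix(R.T@T).as_rotvec(),3))
E
python3 - <<'E'
from h import *
print(bot.get_obs()["joint_pos"]); goal(tray(-75),150,Y+np.pi/2); goal((500,60),200,1.0)
E
```

```text
[-0.15010406  0.31758311 -0.074818    1.17926845  0.03053914  3.14058634]
shift [ -95.1 -183.2   80. ] rot [-0.022 -0.027 -1.825]
shift [ -70.9 -123.6   28.2] rot [-0.028 -0.017 -1.149]
```

```bash
python3 -m crank '[[-6,-12,0,-0.02,-0.002,-0.12,0],[-12,-25,0,-0.025,-0.004,-0.24,0],[-18,-38,0,-0.03,-0.006,-0.36,0],[-24,-50,0,-0.03,-0.008,-0.48,0],[-30,-62,0,-0.03,-0.01,-0.6,0],[-36,-75,0,-0.03,-0.012,-0.72,0],[-42,-88,0,-0.03,-0.014,-0.84,0],[-48,-100,0,-0.03,-0.016,-0.96,0]]'
python3 - <<'E'
from h import *
goal(tray(-75),150,Y+np.pi/2)
E
```

```text
time_s: 6.3
eef_pos: [518.8, 33.4, 227.5]
eef_rot: [[0.684, 0.729, -0.001], [0.729, -0.684, -0.002], [-0.002, 0.0, -1.0]]
ft_force: [0.3, -0.1, -2.1]
finger_gap: 23.5
grasp_force: 59.6
shift [ 43.3 -86.7  77.4] rot [-0.001  0.002 -0.858]
```

```bash
python3 -m crank '[[6,-12,5,0,0,-0.12,0],[12,-24,10,0,0,-0.24,0],[18,-36,20,0,0,-0.36,0],[24,-48,30,0,0,-0.48,0],[30,-60,45,0,0,-0.6,0],[36,-72,60,0,0,-0.72,0],[42,-84,72,0,0,-0.84,0],[43,-87,77,0,0,-0.858,0]]'
python3 -m crank '[[0,0,0,0,0,0,0],[0,0,0,0,0,0,0],[0,0,0,0,0,0,0],[0,0,0,0,0,0,0],[0,0,0,0,0,0,0],[0,0,0,0,0,0,0],[0,0,0,0,0,0,0],[0,0,0,0,0,0,0]]'
python3 - <<'E'
from h import *
goal(tray(-75),150,Y+np.pi/2); print(bot.get_obs()["joint_pos"])
a=imaging.read_camera("scene");b=imaging.read_camera("side")
a=cv2.resize(a[190:320,215:375],(400,325),interpolation=cv2.INTER_CUBIC);b=cv2.resize(b[190:350,150:350],(400,320),interpolation=cv2.INTER_CUBIC)
b=cv2.copyMakeBorder(b,0,5,0,0,cv2.BORDER_CONSTANT)
cv2.imwrite("pics/c4.png",np.hstack([a,b])[...,::-1])
E
```

```text
time_s: 6.97
eef_pos: [483.7, 124.8, 148.7]
eef_rot: [[-0.103, 0.995, -0.004], [0.995, 0.103, -0.002], [-0.001, -0.004, -1.0]]
ft_force: [-0.3, -0.6, -1.4]
finger_gap: 23.5
grasp_force: 59.5
time_s: 7.63
eef_pos: [485.6, 123.4, 150.5]
eef_rot: [[-0.098, 0.995, -0.001], [0.995, 0.098, -0.002], [-0.002, -0.001, -1.0]]
ft_force: [-0.3, 0.2, -0.9]
finger_gap: 23.3
grasp_force: 59.5
shift [ 0.8 -0.4  0.5] rot [-0.001  0.002 -0.007]
[ 2.49800336e-01  2.70448123e-01 -3.44202365e-01  9.57687413e-01
 -1.52589769e-03  1.72265742e+00]
```

View pics/c4.png

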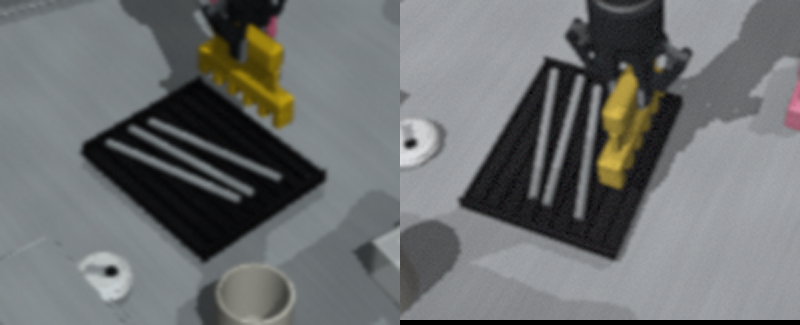

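The view shows the yellow head hovering over the tray's near edge, parallel to the ribs, clear of all three straws.

```bash
python3 -m crank '[[0,0,12,0,0,-0.003,0],[0,0,24,0,0,-0.005,0],[0,0,36,0,0,-0.005,0],[0,0,42,0,0,-0.005,0],[0,0,43,0,0,-0.005,0],[0,0,44,0,0,-0.005,0],[0,0,44,0,0,-0.005,0],[0,0,44,0,0,-0.005,0]]'
python3 -m crank '[[0,0,0.5,0,0,0,0],[0,0,1,0,0,0,0],[0,0,1.5,0,0,0,0],[0,0,2,0,0,0,0],[0,0,2,0,0,0,0],[0,0,2,0,0,0,0],[0,0,2,0,0,0,0],[0,0,2,0,0,0,0]]'
```

```text
time_s: 8.4
eef_pos: [485.9, 123.6, 106.9]
eef_rot: [[-0.103, 0.995, -0.0], [0.995, 0.103, -0.002], [-0.002, -0.0, -1.0]]
ft_force: [0.5, 0.4, -2.3]
finger_gap: 23.6
grasp_force: 59.6
time_s: 9.07
eef_pos: [485.4, 123.5, 104.3]
eef_rot: [[-0.103, 0.995, -0.001], [0.995, 0.103, -0.002], [-0.002, -0.002, -1.0]]
ft_force: [-0.2, 0.3, -1.8]
finger_gap: 23.2
grasp_force: 59.6
```

```bash
python3 -m crank '[[0,0,0.5,0,0,0,0],[0,0,1,0,0,0,0],[0,0,1,0,0,0,0],[0,0,1,0,0,0,0],[0,0,1,0,0,0,0],[0,0,1,0,0,0,0],[0,0,1,0,0,0,0],[0,0,1,0,0,0,0]]'
```

```text
time_s: 9.73
eef_pos: [485.4, 123.5, 103.3]
eef_rot: [[-0.103, 0.995, -0.001], [0.995, 0.103, -0.002], [-0.002, -0.002, -1.0]]
ft_force: [0.5, 0.3, -2.3]
finger_gap: 23.6
grasp_force: 59.6
```

```bash
python3 -m crank '[[0,0,0.3,0,0,0,0],[0,0,0.6,0,0,0,0],[0,0,0.9,0,0,0,0],[0,0,1.2,0,0,0,0],[0,0,1.2,0,0,0,0],[0,0,1.2,0,0,0,0],[0,0,1.2,0,0,0,0],[0,0,1.2,0,0,0,0]]'
```

```text
time_s: 10.4
eef_pos: [485.4, 123.4, 102.1]
eef_rot: [[-0.103, 0.995, -0.001], [0.995, 0.103, -0.002], [-0.002, -0.002, -1.0]]
ft_force: [-0.5, -0.3, -1.9]
finger_gap: 23.9
grasp_force: 59.6
```

```bash
python3 -c "
from workcell import bot
for _ in range(3): print(bot.get_obs()['ft_force'])"
```

```text
[-0.47556578 -0.25650487 -1.87375747]
[-0.47556578 -0.25650487 -1.87375747]
[-0.47556578 -0.25650487 -1.87375747]
```

```bash
python3 -m crank '[[0,0,0.3,0,0,0,0],[0,0,0.6,0,0,0,0],[0,0,0.9,0,0,0,0],[0,0,1.2,0,0,0,0],[0,0,1.2,0,0,0,0],[0,0,1.2,0,0,0,0],[0,0,1.2,0,0,0,0],[0,0,1.2,0,0,0,0]]'
```

```text
time_s: 11.07
eef_pos: [485.4, 123.5, 100.9]
eef_rot: [[-0.103, 0.995, -0.001], [0.995, 0.103, -0.002], [-0.002, -0.002, -1.0]]
ft_force: [-0.7, 0.1, -2.3]
finger_gap: 23.7
grasp_force: 59.6
```

```bash
python3 -m crank '[[0,0,0.3,0,0,0,0],[0,0,0.6,0,0,0,0],[0,0,0.9,0,0,0,0],[0,0,1.2,0,0,0,0],[0,0,1.2,0,0,0,0],[0,0,1.2,0,0,0,0],[0,0,1.2,0,0,0,0],[0,0,1.2,0,0,0,0]]'
```

```text
time_s: 11.73
eef_pos: [485.4, 123.5, 99.7]
eef_rot: [[-0.103, 0.995, -0.001], [0.995, 0.103, -0.002], [-0.002, -0.002, -1.0]]
ft_force: [-0.3, -0.4, -1.3]
finger_gap: 23.3
grasp_force: 59.6
```

```bash
python3 -m crank '[[0,0,0.3,0,0,0,0],[0,0,0.6,0,0,0,0],[0,0,0.9,0,0,0,0],[0,0,1,0,0,0,0],[0,0,1,0,0,0,0],[0,0,1,0,0,0,0],[0,0,1,0,0,0,0],[0,0,1,0,0,0,0]]'
```

```text
time_s: 12.4
eef_pos: [485.4, 123.4, 98.7]
eef_rot: [[-0.103, 0.995, -0.001], [0.995, 0.103, -0.002], [-0.002, -0.002, -1.0]]
ft_force: [0.1, -0.4, -1.9]
finger_gap: 23.4
grasp_force: 59.6
```

```bash
python3 -m crank '[[0,0,0.3,0,0,0,0],[0,0,0.6,0,0,0,0],[0,0,0.9,0,0,0,0],[0,0,1,0,0,0,0],[0,0,1,0,0,0,0],[0,0,1,0,0,0,0],[0,0,1,0,0,0,0],[0,0,1,0,0,0,0]]'
```

```text
time_s: 13.07
eef_pos: [485.3, 123.4, 97.7]
eef_rot: [[-0.103, 0.995, -0.001], [0.995, 0.103, -0.002], [-0.002, -0.002, -1.0]]
ft_force: [0.0, 0.1, -1.4]
finger_gap: 23.3
grasp_force: 59.6
```

```bash
python3 -m crank '[[0,0,0.3,0,0,0,0],[0,0,0.6,0,0,0,0],[0,0,0.9,0,0,0,0],[0,0,1,0,0,0,0],[0,0,1,0,0,0,0],[0,0,1,0,0,0,0],[0,0,1,0,0,0,0],[0,0,1,0,0,0,0]]'
```

```text
time_s: 13.73
eef_pos: [485.4, 123.4, 96.7]
eef_rot: [[-0.103, 0.995, -0.001], [0.995, 0.103, -0.002], [-0.002, -0.002, -1.0]]
ft_force: [-0.6, -0.6, -1.9]
finger_gap: 23.0
grasp_force: 59.6
```

```bash
python3 -m crank '[[0,0,0.3,0,0,0,0],[0,0,0.6,0,0,0,0],[0,0,0.9,0,0,0,0],[0,0,1,0,0,0,0],[0,0,1,0,0,0,0],[0,0,1,0,0,0,0],[0,0,1,0,0,0,0],[0,0,1,0,0,0,0]]'
```

```text
time_s: 14.4
eef_pos: [485.4, 123.4, 95.8]
eef_rot: [[-0.103, 0.995, -0.001], [0.995, 0.103, -0.002], [-0.002, -0.001, -1.0]]
ft_force: [-1.6, -1.2, 0.9]
finger_gap: 23.4
grasp_force: 59.8
```

Contact at ~3 N. Starting to comb along tool +y, watching the force.

```bash
python3 -m crank '[[0,2,0.3,0,0,0,0],[0,4,0.3,0,0,0,0],[0,6,0.3,0,0,0,0],[0,8,0.3,0,0,0,0],[0,10,0.3,0,0,0,0],[0,12,0.3,0,0,0,0],[0,14,0.3,0,0,0,0],[0,16,0.3,0,0,0,0]]'
```

```text
time_s: 15.07
eef_pos: [501.7, 125.2, 95.5]
eef_rot: [[-0.103, 0.995, -0.001], [0.995, 0.103, -0.002], [-0.002, -0.001, -1.0]]
ft_force: [-1.9, 0.2, 4.9]
finger_gap: 23.7
grasp_force: 60.5
```

```bash
python3 -m crank '[[0,2,-0.1,0,0,0,0],[0,4,-0.1,0,0,0,0],[0,6,-0.1,0,0,0,0],[0,8,-0.1,0,0,0,0],[0,10,-0.1,0,0,0,0],[0,12,-0.1,0,0,0,0],[0,14,-0.1,0,0,0,0],[0,16,-0.1,0,0,0,0]]'
```

```text
time_s: 15.73
eef_pos: [516.9, 126.6, 95.4]
eef_rot: [[-0.103, 0.995, -0.002], [0.995, 0.103, -0.002], [-0.002, -0.003, -1.0]]
ft_force: [-2.0, -0.2, 5.1]
finger_gap: 23.7
grasp_force: 60.6
```

```bash
python3 -m crank '[[0,2,-0.1,0,0,0,0],[0,4,-0.2,0,0,0,0],[0,6,-0.2,0,0,0,0],[0,8,-0.2,0,0,0,0],[0,10,-0.2,0,0,0,0],[0,12,-0.2,0,0,0,0],[0,14,-0.2,0,0,0,0],[0,16,-0.2,0,0,0,0]]'
```

```text
time_s: 16.4
eef_pos: [533.3, 128.4, 95.5]
eef_rot: [[-0.103, 0.995, -0.002], [0.995, 0.103, -0.002], [-0.002, -0.002, -1.0]]
ft_force: [-1.7, -0.3, 3.1]
finger_gap: 23.4
grasp_force: 60.2
```

```bash
python3 -m crank '[[0,2,0,0,0,0,0],[0,4,0,0,0,0,0],[0,6,0,0,0,0,0],[0,8,0,0,0,0,0],[0,10,0,0,0,0,0],[0,12,0,0,0,0,0],[0,14,0,0,0,0,0],[0,16,0,0,0,0,0]]'
python3 - <<'E'
from h import *
a=imaging.read_camera("scene");b=imaging.read_camera("side")
a=cv2.resize(a[190:320,215:375],(400,325),interpolation=cv2.INTER_CUBIC);b=cv2.resize(b[190:350,150:350],(400,320),interpolation=cv2.INTER_CUBIC)
b=cv2.copyMakeBorder(b,0,5,0,0,cv2.BORDER_CONSTANT)
cv2.imwrite("pics/c5.png",np.hstack([a,b])[...,::-1])
E
```

```text
time_s: 17.07
eef_pos: [549.2, 130.1, 95.6]
eef_rot: [[-0.103, 0.995, -0.001], [0.995, 0.103, -0.002], [-0.002, -0.002, -1.0]]
ft_force: [-1.8, -1.4, 2.8]
finger_gap: 23.3
grasp_force: 60.3
```

View pics/c5.png

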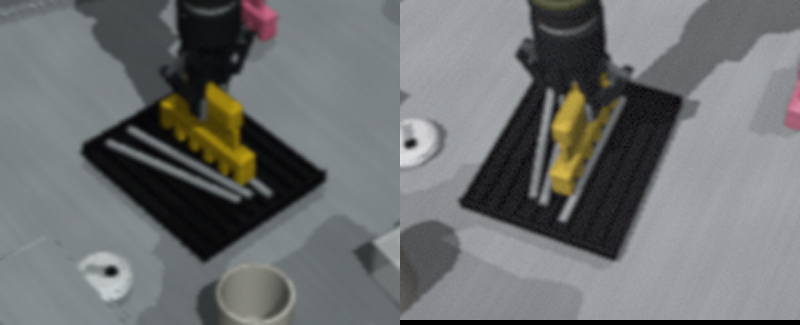

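Straw 1 is already parallel in a groove behind and under the head. Straws 2 and 3 are still ahead, so I continue.

```bash
python3 -m crank '[[0,2,0,0,0,0,0],[0,4,0,0,0,0,0],[0,6,0,0,0,0,0],[0,8,0,0,0,0,0],[0,10,0,0,0,0,0],[0,12,0,0,0,0,0],[0,14,0,0,0,0,0],[0,16,0,0,0,0,0]]'
```

```text
time_s: 17.83
eef_pos: [565.3, 131.8, 95.6]
eef_rot: [[-0.103, 0.995, -0.001], [0.995, 0.103, -0.002], [-0.002, -0.001, -1.0]]
ft_force: [-2.0, -0.1, 3.2]
finger_gap: 23.1
grasp_force: 60.3
```

```bash
python3 -m crank '[[0,2,0,0,0,0,0],[0,4,0,0,0,0,0],[0,6,0,0,0,0,0],[0,8,0,0,0,0,0],[0,10,0,0,0,0,0],[0,12,0,0,0,0,0],[0,14,0,0,0,0,0],[0,16,0,0,0,0,0]]'
```

```text
time_s: 18.5
eef_pos: [580.9, 133.4, 95.5]
eef_rot: [[-0.103, 0.995, -0.002], [0.995, 0.103, -0.002], [-0.002, -0.002, -1.0]]
ft_force: [-1.3, 0.1, 4.2]
finger_gap: 23.5
grasp_force: 60.3
```

```bash
python3 -m crank '[[0,2,0,0,0,0,0],[0,4,0,0,0,0,0],[0,6,0,0,0,0,0],[0,8,0,0,0,0,0],[0,10,0,0,0,0,0],[0,12,0,0,0,0,0],[0,14,0,0,0,0,0],[0,16,0,0,0,0,0]]'
```

```text
time_s: 19.17
eef_pos: [596.9, 135.0, 95.5]
eef_rot: [[-0.103, 0.995, -0.001], [0.995, 0.103, -0.002], [-0.002, -0.002, -1.0]]
ft_force: [-1.9, -0.7, 3.4]
finger_gap: 23.6
grasp_force: 60.3
```

```bash
python3 -m crank '[[0,2,0,0,0,0,0],[0,4,0,0,0,0,0],[0,6,0,0,0,0,0],[0,8,0,0,0,0,0],[0,10,0,0,0,0,0],[0,12,0,0,0,0,0],[0,14,0,0,0,0,0],[0,16,0,0,0,0,0]]'
```

```text
time_s: 19.83
eef_pos: [613.0, 136.7, 95.5]
eef_rot: [[-0.103, 0.995, -0.001], [0.995, 0.103, -0.002], [-0.002, -0.001, -1.0]]
ft_force: [-1.5, 0.2, 3.7]
finger_gap: 23.5
grasp_force: 60.4
```

```bash
python3 -m crank '[[0,2,0,0,0,0,0],[0,4,0,0,0,0,0],[0,6,0,0,0,0,0],[0,8,0,0,0,0,0],[0,10,0,0,0,0,0],[0,12,0,0,0,0,0],[0,14,0,0,0,0,0],[0,14,0,0,0,0,0]]'
python3 - <<'E'
from h import *
a=imaging.read_camera("scene");b=imaging.read_camera("side")
a=cv2.resize(a[190:320,215:375],(400,325),interpolation=cv2.INTER_CUBIC);b=cv2.resize(b[190:350,150:350],(400,320),interpolation=cv2.INTER_CUBIC)
b=cv2.copyMakeBorder(b,0,5,0,0,cv2.BORDER_CONSTANT)
cv2.imwrite("pics/c6.png",np.hstack([a,b])[...,::-1])
E
```

```text
time_s: 20.5
eef_pos: [627.2, 138.1, 95.6]
eef_rot: [[-0.103, 0.995, -0.001], [0.995, 0.103, -0.002], [-0.002, -0.001, -1.0]]
ft_force: [-1.3, 0.2, 3.8]
finger_gap: 23.4
grasp_force: 60.4
```

View pics/c6.png

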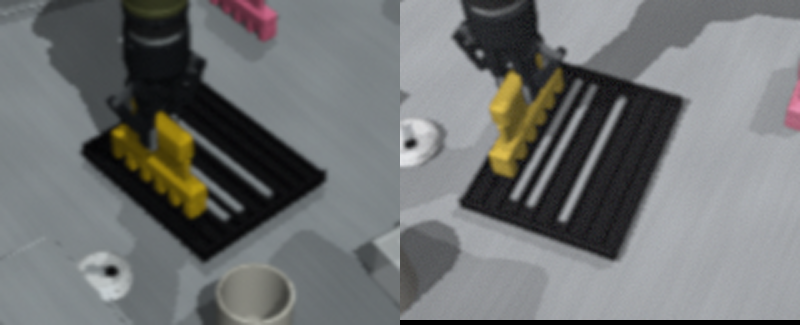

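All three straws lie parallel in grooves. I finish the stroke to the far edge, then lift.

```bash
python3 -m crank '[[0,2,0,0,0,0,0],[0,4,0,0,0,0,0],[0,6,0,0,0,0,0],[0,8,0,0,0,0,0],[0,10,0,0,0,0,0],[0,12,0,0,0,0,0],[0,14,0,0,0,0,0],[0,14,0,0,0,0,0]]'
python3 -m crank '[[0,0,-1,0,0,0,0],[0,0,-4,0,0,0,0],[0,0,-12,0,0,0,0],[0,0,-30,0,0,0,0],[0,0,-55,0,0,0,0],[0,0,-80,0,0,0,0],[0,0,-105,0,0,0,0],[0,0,-130,0,0,0,0]]'
python3 - <<'E'
from h import *
o=bot.get_obs();im=imaging.read_camera("wrist");cv2.imwrite("pics/w7.png",im[...,::-1]);goal((524.9,-305.5),225,-0.205)
a=imaging.read_camera("scene");b=imaging.read_camera("side")
a=cv2.resize(a[190:320,215:375],(400,325),interpolation=cv2.INTER_CUBIC);b=cv2.resize(b[190:350,150:350],(400,320),interpolation=cv2.INTER_CUBIC)
b=cv2.copyMakeBorder(b,0,5,0,0,cv2.BORDER_CONSTANT)
cv2.imwrite("pics/c7.png",np.hstack([a,b])[...,::-1])
E
```

```text
time_s: 21.27
eef_pos: [641.2, 139.6, 95.4]
eef_rot: [[-0.103, 0.995, -0.001], [0.995, 0.103, -0.002], [-0.002, -0.001, -1.0]]
ft_force: [-0.3, 0.4, 4.6]
finger_gap: 23.6
grasp_force: 60.4
time_s: 21.93
eef_pos: [640.3, 139.6, 226.6]
eef_rot: [[-0.103, 0.995, -0.002], [0.995, 0.103, -0.002], [-0.002, -0.002, -1.0]]
ft_force: [-0.3, 0.4, -1.7]
finger_gap: 23.5
grasp_force: 59.6
shift [-431.1 -163.4    6.9] rot [ 0.006 -0.006  1.879]
```

View pics/c7.png

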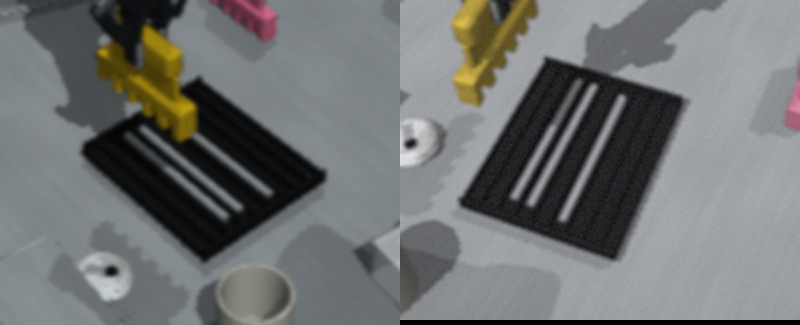

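All three straws lie parallel down in grooves, and the scraper is clear at the far edge. Now I carry the scraper back.

```bash
python3 -m crank '[[-20,-8,0,0,0,0.11,0],[-45,-17,0,0,0,0.22,0],[-72,-27,0,0,0,0.33,0],[-100,-38,0,0,0,0.44,0],[-128,-48,0,0,0,0.55,0],[-156,-59,0,0,0,0.66,0],[-184,-70,0,0,0,0.77,0],[-212,-81,0,0,0,0.88,0]]'
python3 - <<'E'
from h import *
goal((524.9,-305.5),225,-0.205);print(bot.get_obs()["joint_pos"])
print("bottle",plane(cam("side"),(297,133),0),plane(cam("scene"),(184,183),0))
E
```

```text
time_s: 22.75
eef_pos: [580.3, -80.6, 224.0]
eef_rot: [[0.705, 0.71, -0.005], [0.71, -0.705, -0.002], [-0.005, -0.002, -1.0]]
ft_force: [0.6, 0.0, -1.6]
finger_gap: 23.3
grasp_force: 59.5
shift [-198.6  119.1   -0.4] rot [0.    0.005 0.994]
[-0.13680455  0.3713964   0.00554474  1.20951339 -0.00236303  2.21585579]
bottle [ 647.25809522 -430.37410908    0.        ] [ 665.84827312 -428.5467616     0.        ]
```

```bash
python3 -m crank '[[-22,13,0,0,0,0.1,0],[-46,28,0,0,0,0.2,0],[-70,42,0,0,0,0.3,0],[-95,57,0,0,0,0.42,0],[-120,72,0,0,0,0.54,0],[-144,86,0,0,0,0.66,0],[-168,101,0,0,0,0.78,0],[-185,111,0,0,0,0.89,0]]'
python3 -m crank '[[0,0,0,0,0,0.1,0],[0,0,0,0,0,0.1,0],[0,0,0,0,0,0.1,0],[0,0,0,0,0,0.1,0],[0,0,0,0,0,0.1,0],[0,0,0,0,0,0.1,0],[0,0,0,0,0,0.1,0],[0,0,0,0,0,0.1,0]]'
python3 - <<'E'
from h import *
goal((524.9,-305.5),225,-0.205);print(bot.get_obs()["joint_pos"])
E
```

```text
time_s: 23.42
eef_pos: [529.8, -291.1, 224.3]
eef_rot: [[0.995, -0.103, -0.005], [-0.103, -0.995, -0.001], [-0.005, 0.002, -1.0]]
ft_force: [0.2, -0.2, -1.0]
finger_gap: 23.5
grasp_force: 59.6
time_s: 24.08
eef_pos: [531.7, -288.8, 226.5]
eef_rot: [[0.981, -0.193, -0.001], [-0.193, -0.981, -0.002], [-0.001, 0.002, -1.0]]
ft_force: [0.3, -0.4, -1.4]
finger_gap: 23.1
grasp_force: 59.5
shift [-3.5 17.7  1.6] rot [0.002 0.001 0.01 ]
[-4.96248711e-01  4.00977751e-01  5.82788412e-02  1.22828491e+00
 -2.39220768e-03  2.83995563e+00]
```

```bash
python3 -m crank '[[-2,9,0,0,0,0.005,0],[-3.5,17.5,5,0,0,0.01,0],[-3.5,17.5,25,0,0,0.01,0],[-3.5,17.5,50,0,0,0.01,0],[-3.5,17.5,75,0,0,0.01,0],[-3.5,17.5,85,0,0,0.01,0],[-3.5,17.5,86,0,0,0.01,0],[-3.5,17.5,86,0,0,0.01,0]]'
python3 -m crank '[[0,0,0,0,0,0,0],[0,0,0,0,0,0,0],[0,0,0,0,0,0,0],[0,0,0,0,0,0,0],[0,0,0,0,0,0,0],[0,0,0,0,0,0,0],[0,0,0,0,0,0,0],[0,0,0,0,0,0,0]]'
python3 - <<'E'
from h import *
goal((524.9,-305.5),75,-0.205)
E
```

```text
time_s: 24.75
eef_pos: [524.1, -306.2, 140.2]
eef_rot: [[0.979, -0.205, -0.003], [-0.205, -0.979, -0.001], [-0.002, 0.002, -1.0]]
ft_force: [-0.5, -0.2, -1.7]
finger_gap: 23.6
grasp_force: 59.5
time_s: 25.42
eef_pos: [524.6, -305.8, 140.5]
eef_rot: [[0.979, -0.204, -0.001], [-0.204, -0.979, -0.002], [-0.001, 0.002, -1.0]]
ft_force: [-0.1, -0.2, -2.5]
finger_gap: 23.7
grasp_force: 59.5
shift [ 0.3 -0.5 65.5] rot [ 0.002  0.001 -0.001]
```

Aligned within 0.5 mm. I descend into the slot gradually.

```bash
python3 -m crank '[[0,-0.4,6,0,0,0,0],[0,-0.4,12,0,0,0,0],[0,-0.4,18,0,0,0,0],[0,-0.4,24,0,0,0,0],[0,-0.4,29,0,0,0,0],[0,-0.4,33,0,0,0,0],[0,-0.4,34,0,0,0,0],[0,-0.4,34,0,0,0,0]]'
```

```text
time_s: 26.08
eef_pos: [524.3, -305.3, 105.9]
eef_rot: [[0.979, -0.204, -0.002], [-0.204, -0.979, -0.001], [-0.002, 0.002, -1.0]]
ft_force: [-0.1, -0.2, -1.5]
finger_gap: 23.3
grasp_force: 59.5
```

```bash
python3 -m crank '[[0,0,5,0,0,0,0],[0,0,10,0,0,0,0],[0,0,15,0,0,0,0],[0,0,20,0,0,0,0],[0,0,24,0,0,0,0],[0,0,27,0,0,0,0],[0,0,28.5,0,0,0,0],[0,0,29,0,0,0,0]]'
```

```text
time_s: 26.75
eef_pos: [524.4, -305.5, 77.0]
eef_rot: [[0.979, -0.204, -0.002], [-0.204, -0.979, -0.002], [-0.002, 0.002, -1.0]]
ft_force: [-0.6, 0.4, -2.4]
finger_gap: 23.2
grasp_force: 59.5
```

In the slot with no side force. I lower the last ~1.5 mm, then release.

```bash
python3 -m crank '[[0,0,0.4,0,0,0,0],[0,0,0.8,0,0,0,0],[0,0,1.2,0,0,0,0],[0,0,1.5,0,0,0,0],[0,0,1.7,0,0,0,0],[0,0,1.7,0,0,0,0],[0,0,1.7,0,0,0,0],[0,0,1.7,0,0,0,0]]'
```

```text
time_s: 27.42
eef_pos: [524.6, -305.6, 75.8]
eef_rot: [[0.979, -0.204, -0.001], [-0.204, -0.979, -0.002], [-0.001, 0.002, -1.0]]
ft_force: [0.3, -0.4, -0.8]
finger_gap: 23.4
grasp_force: 59.5
```

```bash
python3 -m crank '[[0,0,0.4,0,0,0,0],[0,0,0.4,0,0,0,0.3],[0,0,0.4,0,0,0,0.35],[0,0,0.4,0,0,0,0.45],[0,0,0.4,0,0,0,0.6],[0,0,0.4,0,0,0,0.8],[0,0,0.4,0,0,0,1],[0,0,0.4,0,0,0,1]]'
python3 -m crank '[[0,0,0,0,0,0,1],[0,0,0,0,0,0,1],[0,0,0,0,0,0,1],[0,0,-8,0,0,0,1],[0,0,-25,0,0,0,1],[0,0,-50,0,0,0,1],[0,0,-75,0,0,0,1],[0,0,-87,0,0,0,1]]'
python3 -m crank '[[0,0,-20,0,0,0,1],[0,0,-40,0,0,0,1],[0,0,-60,0,0,0,1],[0,0,-70,0,0,0,1],[0,0,-70,0,0,0,1],[-11,0,-70,0,0,0,1],[-11,0,-70,0,0,0,1],[-11,0,-70,0,0,0,1]]'
python3 - <<'E'
from h import *
np.set_printoptions(precision=2,suppress=True)
o=bot.get_obs();im=imaging.read_camera("wrist");c=cam("wrist",o)
def yel(i): i=i.astype(int);return (i[...,0]>120)&(i[...,2]<90)&(i[...,1]>90)
m=yel(im);a=yel(cv2.imread("pics/w1.png")[...,::-1])
w=np.load("w1.npy");c1=cam("wrist",dict(eef_pos=w[:,0],eef_rot=w[:,1:]))
for n,mm,cc in(("before",a,c1),("now",m,c)):
    for r in(130,180,230):
        k=np.flatnonzero(mm[r,200:360])+200;print(n,r,plane(cc,((k.min()+k.max())/2,r),115),k.max()-k.min())
    k=np.flatnonzero(mm[:,279]);print(n,"ends",k.min(),k.max(),plane(cc,(279.5,k.max()),115))
for n in("scene","side"):
    b=imaging.read_camera(n);q=cv2.imread(f"pics/{n}0.png")[...,::-1]
    for t,i in(("0",q),("1",b)):
        ys,xs=np.nonzero(yel(i)[:260 if n=="scene" else 200]);print(n,t,len(xs),xs.min(),xs.max(),ys.min(),ys.max())
    if n=="side":
        g=cv2.cvtColor(b,cv2.COLOR_RGB2GRAY)
        # straws on the tray: bright pixels inside the tray polygon
        M=np.zeros_like(g);cv2.fillConvexPoly(M,np.array([(222,224),(287,241),(261,309),(187,289)]),255)
        t=((g>75)&(M>0)).astype(np.uint8)
        for cnt in cv2.findContours(t,cv2.RETR_EXTERNAL,cv2.CHAIN_APPROX_NONE)[0]:
            if len(cnt)<25: continue
            vx,vy,x,y=cv2.fitLine(cnt,cv2.DIST_L2,0,.01,.01).ravel()
            C0=cam("side");p=plane(C0,(x,y),18);d=plane(C0,(x-20*vx,y-20*vy),18)-p;d*=np.sign(d[1])
            v=p[:2]-C;print("straw at tray x",v[0]*np.cos(Y)+v[1]*np.sin(Y),"angle to grooves",np.arctan2(-d[0],d[1])-Y,len(cnt))
E
```

```text
time_s: 28.08
eef_pos: [524.6, -305.6, 75.4]
eef_rot: [[0.979, -0.204, -0.001], [-0.204, -0.979, -0.002], [-0.001, 0.002, -1.0]]
ft_force: [0.1, -0.6, -0.2]
finger_gap: 83.9
grasp_force: 0.0
time_s: 28.75
eef_pos: [526.1, -306.2, 166.2]
eef_rot: [[0.979, -0.204, 0.003], [-0.204, -0.979, -0.004], [0.003, 0.004, -1.0]]
ft_force: [0.7, 0.5, 0.6]
finger_gap: 85.2
grasp_force: 0.0
time_s: 29.42
eef_pos: [513.4, -302.7, 231.4]
eef_rot: [[0.979, -0.204, -0.003], [-0.204, -0.979, -0.001], [-0.003, 0.002, -1.0]]
ft_force: [0.0, 0.7, -0.3]
finger_gap: 85.6
grasp_force: 0.0
before 130 [ 569.05 -314.98  115.  ] 27
before 180 [ 529.58 -306.58  115.  ] 26
before 230 [ 485.95 -297.3   115.  ] 25
before ends 96 247 [ 469.85 -294.92  115.  ]
now 130 [ 569.25 -315.87  115.  ] 27
now 180 [ 529.78 -307.59  115.  ] 27
now 230 [ 486.1  -298.43  115.  ] 25
now ends 97 247 [ 470.54 -293.36  115.  ]
scene 0 1583 12 525 21 217
scene 1 1680 1 525 22 221
side 0 803 150 372 0 167
side 1 847 147 386 0 167
straw at tray x -22.524683713933758 angle to grooves -0.01063985156567493 129
straw at tray x 21.02455630807611 angle to grooves -0.014833400990412776 125
straw at tray x 43.142399287332026 angle to grooves -0.015773435720041487 123
```

```bash
python3 -c "
from workcell import order
print(order.finish_job())"
```

```text
the job is handed in; nothing more can be done
None
```

I handed the job in at about 30 s of robot time: all three straws lie parallel in grooves after one combing pass (highest force reading about 7 N, sampled between moves), and the scraper is upright in its rack within about 1 mm of its starting place.

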